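# Draw the filter plate from its covered unit and present it over the tray

## Robot

A 7-joint arm with a two-finger parallel gripper is mounted at the origin on a cart in front of the work surface, level with it; the furniture and walls round the work are solid. World frame = base frame: x ahead of the robot, y to its left, z up, the work surface at z = 0. Lengths are in m, angles in rad, forces in N, time in s.
With the tool pointing down it reaches from about 0.425 to 0.925 m from the base axis. Payload 6.8 kg.
Tool frame: the origin (TCP) lies on the centre line of the jaws, within the pads' length; the fingertips stand 14 mm ahead of it and the grasp point (between the pads) lies 5 mm behind it; x points along the fingers, z is the direction in which the jaws open and shut, and the axes are right-handed (so a half turn about x gives the same grasp; the last joint's range is limited). The gripper opens to 88 mm and grips with 3 to 60 N. Pads are 20 mm wide; open, the fingers measure 115 mm over their backs; the gripper's body (75 mm by 178 mm) begins 61 mm behind the grasp point.
Start: joints at [1.047, 0.477, 0.022, 1.555, -0.011, 1.109, -0.083], TCP at [0.273, -0.617, 0.237] pointing down, gripper open.
Joint ranges: [-2.96, 2.96], [-0.34, 2.1], [-1.41, 1.46], [0.24, 2.44], [-1.37, 4.51], [0.17, 1.92], [-2.96, 2.96]. Speed limits (rad/s): [2.39, 2.39, 3.14, 3.14, 3.14, 3.14, 3.14].

## Interface

Orientations are given as a unit quaternion [x, y, z, w].
In Python, from cell import bot gives the robot as it stands.
- The arm moves only by the shell command python3 -m inch 'ROWS' [FORCE]. ROWS is JSON, a list of rows, each an object with "travel": the shift along the world's x, y, z in mm, a list of three; "dr": the turn, a rotation vector about the world's x, y, z in rad, a list of three; "gripper": the closure, from 0 (fully open) to 1 (shut). A call has 1 to 8 rows; each row is the pose to reach, as a shift and turn from the pose measured when the call began; what a row does not reach only later rows make up. A row lasts 1/10 s, in which the tool goes at most 50 mm and 8.59 degrees, less where a joint would pass 70% of its speed; a pose out of reach is approached as far as the arm can. A call with a gripper value outside its range is refused whole. The fingers move at their own pace and stop on an object; FORCE is the grip in N (left out, the last holds). Time passes only in rows, so rows that repeat a pose let the fingers close. It gives the time, the measured TCP pose, the force and the opening at its end, in the units of the state.
- bot.state(): the state, without advancing time (a new reading comes with each control period).
- bot.capture(name): name is "scene" or "top" or "wrist"; returns a dict with "color" (420x560x3 uint8, red, green, blue), "K" (3x3 intrinsics, pixels), "dist_coeffs" ([k1, k2, p1, p2, k3] as OpenCV has them; the pictures are not rectified), "R" (3x3) and "t" (3): a world point X has camera coordinates R X + t. Camera axes: x right, y down, z forward; pixel columns grow to the right and rows downward; lengths in m; the calibration is good to about 2 mm. A picture is of the moment at which its call begins. There is no depth.
- bot.finish_job(): hands the job in, once; it reports no verdict.
The state is a dict: "time_s": time; "joint_positions": joint angles; "joint_vel": joint speeds; "effort": joint torques, N m; "eef_pos": TCP position; "tool_rot": TCP orientation; "force": force on the tool from outside, world axes, zero at the start; "ft_torque": the same for the moment, N m; "opening": finger opening in m.
Only numpy, scipy, OpenCV 4.12 (cv2) and the standard library are available. Lean on these libraries where they do the work, as an engineer would, in place of code of your own. Each camera call takes 0.05 s, during which the arm holds its last target. There are 200 camera calls.

## Task

Swing the filter unit's hinged cover right back by its bar handle so that it stays open, then draw the mesh filter plate with the grip tab straight up out of its slot, leaving the plain blank plate beside it where it is. Present the filter plate over the middle of the steel tray: upright, its broad side running along the tray's long side, its lower edge about 10 cm above the tray. Finish while still holding it there, with the cover open and the other things on the table undisturbed.

Things in the scene. Friction and masses are not known exactly. Their poses are not given: they have to be found in the camera images.
- filter_unit: Bench filter unit, fixed: grey tub 140 (x) x 150 (y) x 50 mm high under a white hood 55 mm high. Origin: centre of underside; x from front (handle side) to back (hinge), y along the hinge, z up. Two slots, at y = +35 and -35 mm, hold one upright plate each, faces to +-y, by ribs at the plate's two ends only, up to 45 mm high, 1.5 mm play; floor 5 mm thick.
- cover (a joint): Angle of the cover hood (rad): 0 shut, grows as the front rises, 1.6 fully back at its stop, the hood upright behind the hinge, 190 mm high. Opaque, 140 x 150 x 55 mm, open below, about 0.25 kg, little friction: let go below about 1 rad it falls shut, beyond 1.3 it stays or falls to the stop.
- cover_bar (a point): Centre of the cover's handle: dark round bar, 14 mm thick, 40 mm long, parallel to the hinge, on a 10 mm stem, 30 mm off the hood's outer face, 20 mm behind its front edge. Turns with the cover (axes equal the unit's when shut). Shut: 120 mm before and 85 mm above the hinge line, 135 mm above the table. Pinched on its two end faces it pivots between the fingers.
- cover_hinge (a point): Middle of the cover's hinge line, on the tub's top back edge (x = 70, z = 50 mm in the unit's frame); the hinge line runs along the unit's y.
- filter_plate: Filter plate, loose, about 0.08 kg, under the cover in either slot: aluminium frame with mesh, 100 (x, broad side) x 8 (y) x 60 mm (z), with a grip tab 34 (x) x 12 (y) mm mid-top that rises 25 mm more, to 85 mm. Origin: centre of lower edge, z up. In the slot the lower edge is 5 mm above the table, the tab 65 to 90 mm, above the tub's rim. It comes out straight up.
- blank_plate: Plain solid aluminium blank plate, 100 (x) x 8 (y) x 60 (z) mm, without tab, standing in the other slot, its lower edge 5 mm above the table. Origin: centre of its lower edge. Leave it.
- tray: Shallow steel tray, fixed to the table, 183 (its x, long side) x 133 (its y) x 20 mm high with a thin rim, on four 12 mm feet, so its rim is 32 mm above the table. Origin: centre of its underside, 12 mm above the table.
- tray_mid (a point): Middle of the tray's inner floor, 14 mm above the table.
- black_loupe: Black eye loupe, 41 mm across, 38 mm high, a bystander; origin at the centre of its underside.
- bench_timer: Small white bench timer, 52 x 66 x 20 mm, a bystander; origin at the centre of its underside.
- wafer_carrier: Round flat wafer carrier, 66 mm across, 16 mm high, a bystander; origin at the centre of its underside.
- sample_vial: Small brown sample vial with a cap, 21 mm across, 52 mm high, upright, a bystander; origin at the centre of its underside.

How it is judged:
By the outcome, as a careful person would: the job done as asked, in the order asked, and still so for the second after the job is handed in, while the arm keeps its last pose, push and grip.
It also fails if it takes over 61 s, if anything falls off the work surface, if the arm or the gripper's body presses on something with over 40 N, if the wrist force passes 120 N, or if a joint passes its speed limit or range.

## Working session

There is one attempt and no reset: what is moved stays moved. The work goes in short steps, Python scripts to look and compute and a shell command to move; the robot and the scene stay as the last step left them, time stands still between calls to the robot, and variables do not carry over. Pictures are saved under pics/ and viewed, about 8 in all and at most 12, crops included, and the job is handed in when it is done.

```bash
mkdir -p pics; ls; cat > h.py <<'E'
import numpy as np, cv2
from cell import bot
from scipy.spatial.transform import Rotation as Ro
def ray(c,px):
    u=cv2.undistortPoints(np.array([[px]],float),c["K"],c["dist_coeffs"])[0,0]
    d=c["R"].T@np.array([u[0],u[1],1.]); o=-c["R"].T@c["t"]; return o,d
def onz(c,px,z):
    o,d=ray(c,px); return o+d*(z-o[2])/d[2]
def proj(c,X):
    return cv2.projectPoints(np.array(X,float).reshape(-1,3),cv2.Rodrigues(np.array(c["R"]))[0],np.array(c["t"],float),np.array(c["K"]),np.array(c["dist_coeffs"],float))[0].reshape(-1,2)
def cap(n):
    c=bot.capture(n)
    for k in c:c[k]=np.array(c[k])
    c["dist_coeffs"]=c["dist_coeffs"].astype(float)
    return c
def save(c,f): cv2.imwrite("pics/"+f,c["color"][...,::-1])
E
python3 - <<'E'
from h import *
import pickle
cs={n:cap(n) for n in("scene","top")}
pickle.dump(cs,open("c0.pkl","wb"))
for n in cs: save(cs[n],n+"0.png"); print(n,-cs[n]["R"].T@cs[n]["t"],cs[n]["K"].ravel(),cs[n]["dist_coeffs"])
s=bot.state();print(s["eef_pos"],s["tool_rot"],s["opening"],s["force"],s["time_s"])
print(Ro.from_quat(s["tool_rot"]).as_matrix().round(3))
E
```

```text
pics
scene [-0.01454257  1.01775398  0.70242262] [481.37877855   0.         284.4829858    0.         481.37877855
 206.73481224   0.           0.           1.        ] [-0.0738035  0.         0.         0.         0.       ]
top [0.43739567 0.04422024 1.39303226] [432.10287475   0.         281.07194579   0.         432.10287475
 205.19564303   0.           0.           1.        ] [-0.08805881  0.          0.          0.          0.        ]
[ 0.27243001 -0.61702265  0.23581589] [ 0.38629571  0.59293569 -0.3857459   0.59194846] 0.08796586832173257 [ 0.90461417 -0.61032805 -0.33457821] 0.1
[[-0.001  0.915  0.404]
 [ 0.001  0.404 -0.915]
 [-1.    -0.    -0.002]]
```

View pics/scene0.png

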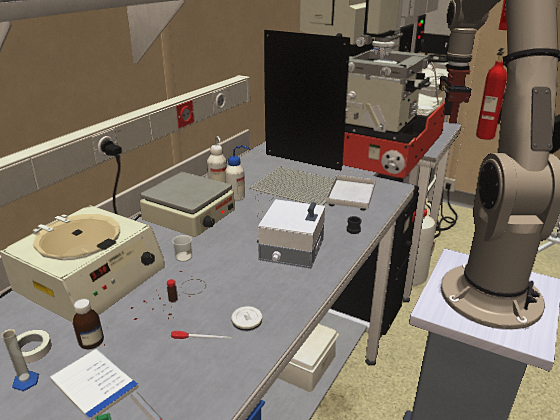

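View pics/top0.png

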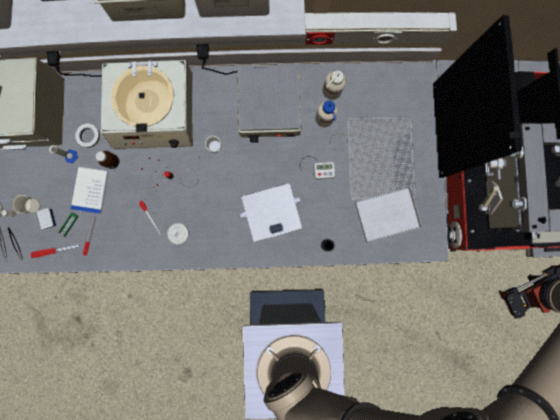

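The scene view shows the closed unit at about (291,232), with its bar at (312,212), and the tray at (353,192). In the top view the hood is at (271,212) with its bar at (277,229), the tray at (389,215), the loupe at (327,244) and the timer at (324,170).

```bash
python3 - <<'E'
from h import *
import pickle
cs=pickle.load(open("c0.pkl","rb")); c=cs["top"]
im=c["color"].astype(int)
def comp(mask,seed):
    n,l,st,ce=cv2.connectedComponentsWithStats(mask.astype(np.uint8),connectivity=4)
    return l,n,st,ce
hsv=cv2.cvtColor(c["color"],cv2.COLOR_RGB2HSV)
for nm,seed,z,th in(("hood",(262,205),.105,None),("tray",(389,215),.032,None)):
    g=c["color"].min(2)
    print(nm,g[seed[1],seed[0]],g[seed[1],seed[0]-45:seed[0]+45:5])
    for t in (150,170,190,205):
        m=(g>t).astype(np.uint8); m=cv2.morphologyEx(m,cv2.MORPH_OPEN,np.ones((5,5)))
        n,l,st,ce=cv2.connectedComponentsWithStats(m,connectivity=4); k=l[seed[1],seed[0]]
        if not k: continue
        ct=max(cv2.findContours((l==k).astype(np.uint8),0,1)[0],key=len)[:,0]
        W=np.array([onz(c,p,z)[:2] for p in ct.astype(float)])*1000
        r=cv2.minAreaRect(W.astype(np.float32)); print(t,st[k],np.round(r[0],1),np.round(r[1],1),round(r[2],2))
# bar dark
for nm,(x0,y0,x1,y1),z in(("bar",(262,218,292,242),.142),("loupe",(315,233,340,255),.038)):
    g=c["color"].max(2)[y0:y1,x0:x1]; m=(g<75).astype(np.uint8)
    n,l,st,ce=cv2.connectedComponentsWithStats(m); k=1+st[1:,4].argmax()
    p=np.argwhere(l==k)[:,::-1]+[x0,y0]
    print(nm,st[k],ce[k]+[x0,y0],onz(c,p.mean(0),z))
    W=np.array([onz(c,q,z)[:2] for q in p.astype(float)])*1000
    print(cv2.minAreaRect(W.astype(np.float32)))
big=cv2.resize(c["color"][150:262,225:425],None,fx=4,fy=4,interpolation=cv2.INTER_CUBIC)
s=cs["scene"]["color"]; b2=cv2.resize(s[165:280,235:385],None,fx=4,fy=4,interpolation=cv2.INTER_CUBIC)
cv2.imwrite("pics/b.png",big[...,::-1]);cv2.imwrite("pics/b2.png",b2[...,::-1])
E
```

```text
hood 201 [120 125 123 123 122 132 198 200 204 201 200 202 207 206 208 209 119 125]
150 [ 242  184   60   57 2285] [505.4  55.8] [142.5 166.9] 13.78
170 [ 243  185   58   55 2170] [504.9  56. ] [139.7 160.4] 14.2
190 [ 243  185   57   55 2040] [505.8  54.4] [135.4 149.3] 13.97
tray 186 [123 130 122 126 188 191 188 187 185 186 179 184 184 189 187 129 126 122]
150 [ 357  189   61   52 2219] [ 491.4 -313.2] [132.2 175.2] 13.41
170 [ 358  190   59   49 2073] [ 491.4 -313.4] [126.1 171.3] 13.42
bar [10 12  5  2  7] [274.14285714 230.57142857] [0.44920538 0.04765725 0.142     ]
((449.4239807128906, 48.06340026855469), (11.561074256896973, 2.8879640102386475), 88.29124450683594)
loupe [  6   6  13  12 125] [327.224 244.744] [ 0.40076728 -0.11698266  0.038     ]
((401.5587158203125, -116.3228759765625), (37.74810791015625, 34.4146614074707), 88.00151062011719)
```

View pics/b.png

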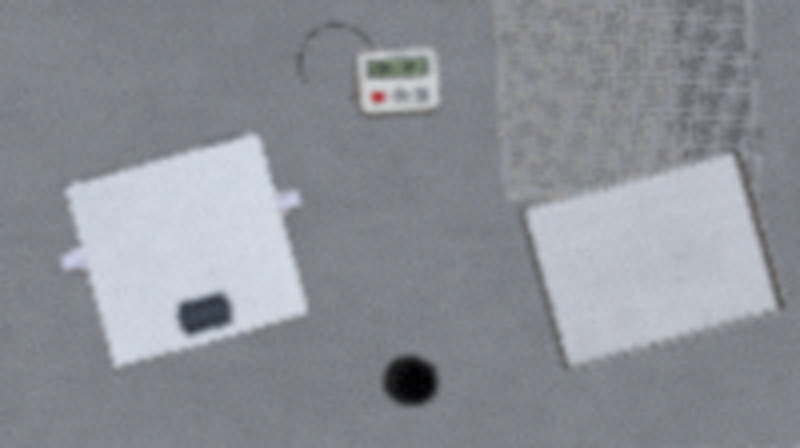

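View pics/b2.png

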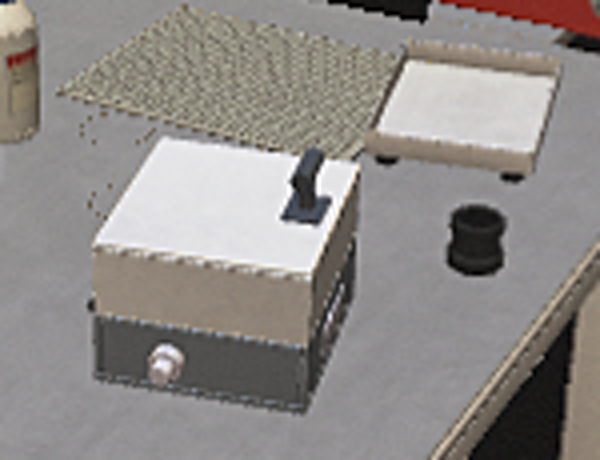

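```bash
python3 - <<'E'
from h import *
import pickle
cs=pickle.load(open("c0.pkl","rb")); c=cs["top"];s=cs["scene"]
f=lambda u,v:(225+(u+.5)/4-.5,150+(v+.5)/4-.5)
g=lambda u,v:(235+(u+.5)/4-.5,165+(v+.5)/4-.5)
for nm,C,z in(("hood",[(67,187),(257,133),(308,312),(115,366)],.105),("tray",[(525,208),(737,152),(778,308),(568,366)],.032)):
    P=np.array([onz(c,f(*q),z) for q in C])*1000
    print(nm,P.mean(0).round(1),[np.linalg.norm(P[i]-P[i-1]).round(1) for i in range(4)],
     [np.degrees(np.arctan2(*(P[i]-P[i-1])[1::-1])).round(1) for i in range(4)])
print("bar",[ (onz(c,f(205,313),z)*1000).round(1) for z in(.142,.135)])
# scene: hood top corners back-left.. (163,139),(358,168),(312,272),(95,245)
P=np.array([onz(s,g(*q),.105) for q in [(163,139),(358,168),(310,272),(95,244)]])*1000;print("scene hood",P.round(0).tolist(),P.mean(0))
# bar by two rays
def tri(a,b):
    (o1,d1),(o2,d2)=a,b; A=np.c_[d1,-d2]; t=np.linalg.lstsq(A,o2-o1,rcond=None)[0]
    return (o1+d1*t[0]),(o2+d2*t[1])
print(tri(ray(c,f(205,311)),ray(s,g(310,177))))
# predicted
R=Ro.from_euler('z',-15,degrees=True).as_matrix()
E
```

```text
hood [505.4  54.5 105. ] [np.float64(138.3), np.float64(147.9), np.float64(139.3), np.float64(149.1)] [np.float64(13.5), np.float64(-75.7), np.float64(-166.0), np.float64(103.9)]
tray [ 491.  -314.7   32. ] [np.float64(129.4), np.float64(177.9), np.float64(128.7), np.float64(176.0)] [np.float64(13.0), np.float64(-77.0), np.float64(-167.8), np.float64(103.2)]
bar [array([456.8,  42.4, 142. ]), array([457. ,  42.4, 135. ])]
scene hood [[588.0, -1.0, 105.0], [454.0, -30.0, 105.0], [420.0, 108.0, 105.0], [551.0, 145.0, 105.0]] [503.45388551  55.87637711 105.        ]
(array([0.45848635, 0.04236297, 0.13004835]), array([0.45528855, 0.04085501, 0.12999716]))
```

Two views agree: unit centre (505, 54.5) mm, yaw about 13.9°, bar (457, 42.5, 135), hinge (573, 71.5, 50). Tray centre is (491, -315), with its long side along about 103°. Moving above the bar, jaws along the hinge direction.

```bash
python3 -m inch '[{"travel":[50,100,0],"dr":[0,0,-0.05],"gripper":0},{"travel":[100,180,0],"dr":[0,0,-0.1],"gripper":0},{"travel":[150,260,0],"dr":[0,0,-0.173],"gripper":0},{"travel":[180,330,0],"dr":[0,0,-0.173],"gripper":0},{"travel":[200,400,0],"dr":[0,0,-0.173],"gripper":0},{"travel":[200,450,0],"dr":[0,0,-0.173],"gripper":0},{"travel":[200,500,0],"dr":[0,0,-0.173],"gripper":0},{"travel":[200,550,0],"dr":[0,0,-0.173],"gripper":0}]'
python3 -c "
from h import *
s=bot.state();print(s['joint_positions'],Ro.from_quat(s['tool_rot']).as_matrix().round(3).tolist())"
```

```text
time_s: 0.9
eef_pos: [0.4315, -0.2507, 0.2357]
tool_rot: [0.436, 0.557, -0.435, 0.556]
force: [1.2, -0.3, -0.1]
opening: 0.0879
[ 0.50868548  0.19500211 -0.12117507  1.96141759  0.02659331  0.98797953
 -0.9524972 ] [[-0.001, 0.971, 0.241], [0.002, 0.241, -0.971], [-1.0, -0.0, -0.002]]
```

```bash
python3 -m inch '[{"travel":[25.5,293,0],"dr":[0,0,0],"gripper":0},{"travel":[25.5,293,0],"dr":[0,0,0],"gripper":0},{"travel":[25.5,293,0],"dr":[0,0,0],"gripper":0},{"travel":[25.5,293,0],"dr":[0,0,0],"gripper":0},{"travel":[25.5,293,0],"dr":[0,0,0],"gripper":0},{"travel":[25.5,293,0],"dr":[0,0,0],"gripper":0},{"travel":[25.5,293,0],"dr":[0,0,0],"gripper":0},{"travel":[25.5,293,0],"dr":[0,0,0],"gripper":0}]'
python3 -c "
from h import *
s=bot.state();print(s['joint_positions'],s['eef_pos'])
c=cap('wrist');save(c,'w1.png');print(proj(c,[.457,.0425,.135]),proj(c,s['eef_pos']))"
```

```text
time_s: 1.7
eef_pos: [0.4567, 0.043, 0.2354]
tool_rot: [0.435, 0.558, -0.435, 0.557]
force: [-0.3, -0.4, 0.2]
opening: 0.0879
[ 0.10739725  0.14373085 -0.36584954  2.03162196  0.05988158  0.97732713
 -1.61348454] [0.45670232 0.04295333 0.23544794]
[[281.97685218 208.150144  ]] [[279.79576226 278.49715695]]
```

View pics/w1.png

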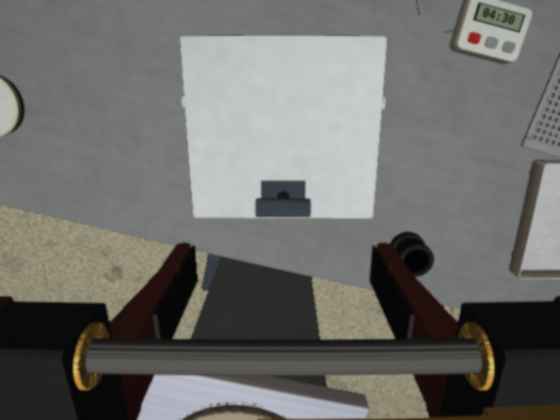

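The wrist view shows the bar at (283,207), where I predicted (282,208), parallel to the jaws. Descending and pinching it.

```bash
python3 -m inch '[{"travel":[0,0,-40],"dr":[0,0,0],"gripper":0},{"travel":[0,0,-75],"dr":[0,0,0],"gripper":0},{"travel":[0,0,-95],"dr":[0,0,0],"gripper":0},{"travel":[0,0,-105],"dr":[0,0,0],"gripper":0.2},{"travel":[0,0,-105],"dr":[0,0,0],"gripper":0.4},{"travel":[0,0,-105],"dr":[0,0,0],"gripper":0.6},{"travel":[0,0,-105],"dr":[0,0,0],"gripper":0.65},{"travel":[0,0,-105],"dr":[0,0,0],"gripper":0.7}]' 20
python3 -m inch '[{"travel":[0,0,0],"dr":[0,0,0],"gripper":0.75},{"travel":[0,0,0],"dr":[0,0,0],"gripper":0.75},{"travel":[0,0,0],"dr":[0,0,0],"gripper":0.75},{"travel":[0,0,0],"dr":[0,0,0],"gripper":0.75},{"travel":[0,0,0],"dr":[0,0,0],"gripper":0.75}]' 20
python3 - <<'E'
import numpy as np
e=np.array([.971,.240]);a0=np.arctan2(85,-120);r=np.hypot(85,120)
for d in np.arange(0,1.61,.1):
    x,z=r*np.cos(a0-d)+120,r*np.sin(a0-d)-85
    print(round(d,2),(x*e).round(1),round(z,1))
E
```

```text
time_s: 2.55
eef_pos: [0.4575, 0.0415, 0.1314]
tool_rot: [0.436, 0.557, -0.435, 0.557]
force: [0.3, 0.1, -0.3]
opening: 0.0514
time_s: 3.05
eef_pos: [0.4572, 0.0437, 0.1318]
tool_rot: [0.436, 0.558, -0.434, 0.557]
force: [-2.4, 6.3, 1.5]
opening: 0.0397
0.0 [0. 0.] 0.0
0.1 [8.8 2.2] 11.6
0.2 [18.7  4.6] 22.1
0.3 [29.6  7.3] 31.7
0.4 [41.3 10.2] 40.0
0.5 [53.8 13.3] 47.1
0.6 [67.  16.5] 52.9
0.7 [80.6 19.9] 57.3
0.8 [94.5 23.4] 60.3
0.9 [108.7  26.9] 61.8
1.0 [123.   30.4] 61.9
1.1 [137.2  33.9] 60.5
1.2 [151.2  37.4] 57.6
1.3 [164.9  40.8] 53.4
1.4 [178.  44.] 47.7
1.5 [190.6  47.1] 40.7
1.6 [202.4  50. ] 32.5
```

```bash
python3 -m inch '[{"travel":[4,1,6],"dr":[0,0,0],"gripper":0.75},{"travel":[9,2,12],"dr":[0,0,0],"gripper":0.75},{"travel":[19,4.5,22],"dr":[0,0,0],"gripper":0.75},{"travel":[30,7,32],"dr":[0,0,0],"gripper":0.75},{"travel":[41,10,40],"dr":[0,0,0],"gripper":0.75},{"travel":[54,13,47],"dr":[0,0,0],"gripper":0.75},{"travel":[67,16.5,53],"dr":[0,0,0],"gripper":0.75},{"travel":[67,16.5,53],"dr":[0,0,0],"gripper":0.75}]' 20
python3 -c "
from h import *
s=bot.state();c=cap('scene');cv2.imwrite('pics/s2.png',cv2.resize(c['color'][120:290,220:420],None,fx=3,fy=3)[...,::-1])"
```

```text
time_s: 3.85
eef_pos: [0.5256, 0.0607, 0.1859]
tool_rot: [0.437, 0.558, -0.434, 0.557]
force: [-2.8, 1.1, 2.7]
opening: 0.0396
```

View pics/s2.png

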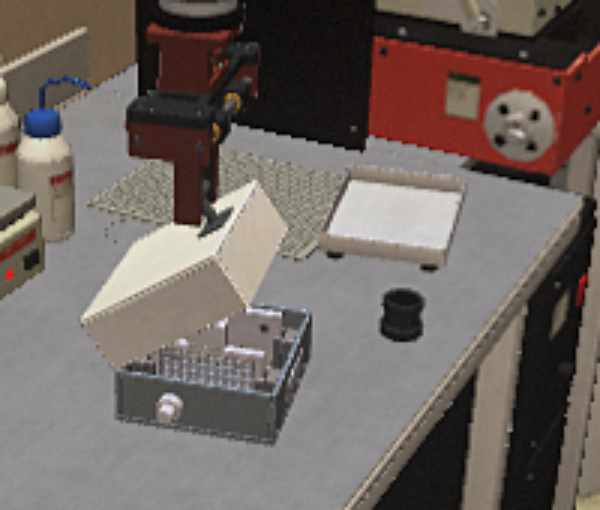

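The cover is rising on the bar, at about 0.6 rad. The mesh plate is in the near (+y) slot at about (215,365). Continuing the arc.

```bash
python3 -m inch '[{"travel":[13,3,4],"dr":[0,0,0],"gripper":0.75},{"travel":[27,6.5,7],"dr":[0,0,0],"gripper":0.75},{"travel":[41,10,8.5],"dr":[0,0,0],"gripper":0.75},{"travel":[55,13.5,8.5],"dr":[0,0,0],"gripper":0.75},{"travel":[69,17,7],"dr":[0,0,0],"gripper":0.75},{"travel":[83,20.5,4],"dr":[0,0,0],"gripper":0.75},{"travel":[97,24,0],"dr":[0,0,0],"gripper":0.75},{"travel":[110,27,-6],"dr":[0,0,0],"gripper":0.75}]' 20
python3 -m inch '[{"travel":[7,2,-4],"dr":[0,0,0],"gripper":0.75},{"travel":[15,4,-8.5],"dr":[0,0,0],"gripper":0.75},{"travel":[21,5,-13],"dr":[0,0,0],"gripper":0.75},{"travel":[21,5,-13],"dr":[0,0,0],"gripper":0.75}]' 20
```

```text
time_s: 4.7
eef_pos: [0.6359, 0.0882, 0.1809]
tool_rot: [0.437, 0.557, -0.433, 0.557]
force: [0.6, 2.4, 5.7]
opening: 0.0396
time_s: 5.1
eef_pos: [0.6582, 0.0937, 0.1679]
tool_rot: [0.438, 0.557, -0.432, 0.558]
force: [2.9, 1.9, 4.0]
opening: 0.0398
```

```bash
python3 -m inch '[{"travel":[0,0,0],"dr":[0,0,0],"gripper":0.2},{"travel":[0,0,0],"dr":[0,0,0],"gripper":0.2},{"travel":[0,0,0],"dr":[0,0,0],"gripper":0.2},{"travel":[0,0,30],"dr":[0,0,0],"gripper":0.2},{"travel":[0,0,60],"dr":[0,0,0],"gripper":0.2},{"travel":[0,0,95],"dr":[0,0,0],"gripper":0.2},{"travel":[0,0,95],"dr":[0,0,0],"gripper":0.2}]' 20
python3 -m inch '[{"travel":[-50,-1,0],"dr":[0,0,0],"gripper":0.3},{"travel":[-100,-3,0],"dr":[0,0,0],"gripper":0.3},{"travel":[-150,-5,0],"dr":[0,0,0],"gripper":0.3},{"travel":[-161,-5,0],"dr":[0,0,0],"gripper":0.3},{"travel":[-161,-5,0],"dr":[0,0,0],"gripper":0.3}]' 20
python3 -c "
from h import *
import pickle
s=bot.state();print(s['joint_positions'],s['eef_pos'])
c=cap('wrist');save(c,'w3.png');d=cap('scene');pickle.dump((c,d,cap('top')),open('c3.pkl','wb'))
print(proj(c,[.497,.0885,.09]))
im=np.hstack([c['color'],d['color'][90:300,200:400].repeat(2,0).repeat(2,1)]);cv2.imwrite('pics/w3.png',cv2.resize(im,(800,350))[...,::-1])"
```

```text
time_s: 5.8
eef_pos: [0.6603, 0.0941, 0.2683]
tool_rot: [0.44, 0.555, -0.43, 0.56]
force: [0.2, 0.6, 0.7]
opening: 0.0703
time_s: 6.3
eef_pos: [0.4976, 0.0887, 0.2682]
tool_rot: [0.44, 0.555, -0.431, 0.56]
force: [1.1, -0.7, -0.8]
opening: 0.0616
[ 0.03695696  0.18273647 -0.37864261  1.90524308  0.0763526   1.05277218
 -1.69889369] [0.49757688 0.08867579 0.26823261]
[[281.99289346 184.94297668]]
```

View pics/w3.png

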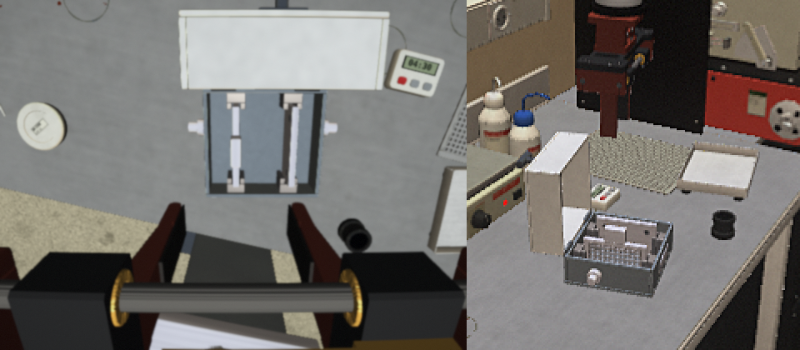

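```bash
python3 -c "
from h import *
import pickle
c,d,t=pickle.load(open('c3.pkl','rb'))
a=cv2.resize(c['color'][105:240,240:390],None,fx=2.6,fy=2.6,interpolation=2); b=cv2.resize(d['color'][195:275,245:305],(351*3//4,351),interpolation=2)
cv2.imwrite('pics/z3.png',np.hstack([a,b])[...,::-1]);print(a.shape)
R=Ro.from_euler('z',13.9,degrees=True).as_matrix()
for s in(35,-35):
  P=[np.array([.5054,.0545,0])+R@np.array([x,s+y,z])/1000 for x,y,z in((17,6,90),(17,-6,90),(-17,-6,90),(-17,6,90))]
  print(s,((proj(c,P)-[240,105])*2.6).round(0).tolist(), ((proj(d,P)-[245,195])*4.3875).round().tolist())
"
```

```text
(351, 390, 3)
35 [[92.0, 162.0], [126.0, 162.0], [126.0, 253.0], [93.0, 253.0]] [[160.0, 139.0], [166.0, 129.0], [222.0, 137.0], [217.0, 147.0]]
-35 [[289.0, 162.0], [322.0, 162.0], [316.0, 254.0], [284.0, 253.0]] [[192.0, 84.0], [197.0, 75.0], [251.0, 82.0], [246.0, 91.0]]
```

View pics/z3.png

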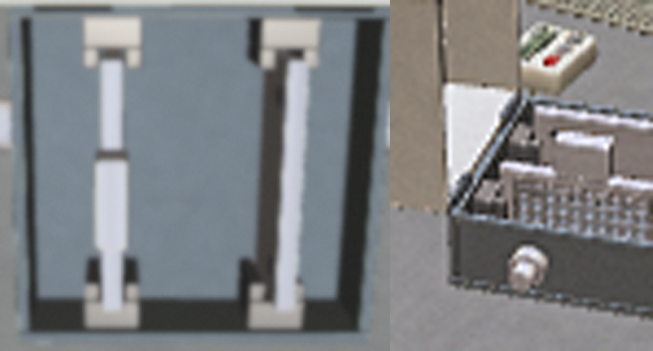

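The tab is in the +y slot at crop (111,204), where I predicted (109,207); the blank is in the other slot, and the cover stands upright. Working out the correction to the tab grasp.

```bash
python3 -c "
from h import *
s=bot.state()
z=np.array([.2402,-.9707,0]);x=np.array([0,0,-1.]);T=np.c_[x,np.cross(z,x),z]
print((Ro.from_matrix(T)*Ro.from_quat(s['tool_rot']).inv()).as_rotvec().round(4),(np.array([.497,.0885,.074])-s['eef_pos'])*1000)"
```

```text
[-0.0074  0.0148 -0.001 ] [  -3.73749419   -0.57681194 -194.3918848 ]
```

```bash
python3 -m inch '[{"travel":[-3,-0.5,-40],"dr":[-0.007,0.015,0],"gripper":0.5},{"travel":[-3,-0.5,-85],"dr":[-0.007,0.015,0],"gripper":0.5},{"travel":[-3,-0.5,-125],"dr":[-0.007,0.015,0],"gripper":0.5},{"travel":[-3,-0.5,-125],"dr":[-0.007,0.015,0],"gripper":0.5},{"travel":[-3,-0.5,-125],"dr":[-0.007,0.015,0],"gripper":0.5}]' 20
python3 -c "
from h import *
s=bot.state()
z=np.array([.2402,-.9707,0]);x=np.array([0,0,-1.]);T=np.c_[x,np.cross(z,x),z]
print((Ro.from_matrix(T)*Ro.from_quat(s['tool_rot']).inv()).as_rotvec().round(4),(np.array([.497,.0885,.074])-s['eef_pos'])*1000,s['opening'])"
```

```text
time_s: 6.95
eef_pos: [0.4986, 0.0888, 0.1434]
tool_rot: [0.436, 0.558, -0.436, 0.556]
force: [0.5, 0.8, 0.5]
opening: 0.0436
[-0.0007 -0.0014 -0.0008] [ -1.6223439   -0.32107282 -69.39987117] 0.043633993277755384
```

```bash
python3 -m inch '[{"travel":[-1.5,-0.3,-25],"dr":[0,0,0],"gripper":0.5},{"travel":[-1.5,-0.3,-50],"dr":[0,0,0],"gripper":0.5},{"travel":[-1.5,-0.3,-69],"dr":[0,0,0],"gripper":0.5},{"travel":[-1.5,-0.3,-69],"dr":[0,0,0],"gripper":0.5},{"travel":[-1.5,-0.3,-69],"dr":[0,0,0],"gripper":0.6},{"travel":[-1.5,-0.3,-69],"dr":[0,0,0],"gripper":0.7},{"travel":[-1.5,-0.3,-69],"dr":[0,0,0],"gripper":0.8},{"travel":[-1.5,-0.3,-69],"dr":[0,0,0],"gripper":0.85}]' 30
python3 -m inch '[{"travel":[0,0,0],"dr":[0,0,0],"gripper":0.95},{"travel":[0,0,0],"dr":[0,0,0],"gripper":0.95},{"travel":[0,0,0],"dr":[0,0,0],"gripper":0.95},{"travel":[0,0,0],"dr":[0,0,0],"gripper":0.95},{"travel":[0,0,0],"dr":[0,0,0],"gripper":0.95}]' 30
```

```text
time_s: 7.75
eef_pos: [0.4978, 0.0886, 0.0754]
tool_rot: [0.436, 0.557, -0.435, 0.557]
force: [-0.7, -0.7, 0.1]
opening: 0.016
time_s: 8.25
eef_pos: [0.4977, 0.0886, 0.0754]
tool_rot: [0.436, 0.557, -0.435, 0.557]
force: [-0.2, -0.7, 0.8]
opening: 0.0117
```

```bash
python3 -m inch '[{"travel":[0,0,8],"dr":[0,0,0],"gripper":0.95},{"travel":[0,0,20],"dr":[0,0,0],"gripper":0.95},{"travel":[0,0,35],"dr":[0,0,0],"gripper":0.95},{"travel":[0,0,55],"dr":[0,0,0],"gripper":0.95},{"travel":[0,0,80],"dr":[0,0,0],"gripper":0.95},{"travel":[0,0,105],"dr":[0,0,0],"gripper":0.95},{"travel":[0,0,125],"dr":[0,0,0],"gripper":0.95},{"travel":[0,0,125],"dr":[0,0,0],"gripper":0.95}]' 30
python3 -c "
from h import *
import pickle
s=bot.state();print(s['joint_positions'],s['eef_pos'],s['force'])
d=cap('scene');w=cap('wrist')
im=np.hstack([w['color'],d['color'][90:300,200:400].repeat(2,0).repeat(2,1)]);cv2.imwrite('pics/w4.png',cv2.resize(im,(800,350))[...,::-1])"
```

```text
time_s: 9.05
eef_pos: [0.4996, 0.0892, 0.2039]
tool_rot: [0.438, 0.556, -0.434, 0.558]
force: [0.3, 0.1, -1.7]
opening: 0.0118
[ 0.02473932  0.26203289 -0.3781731   1.9688612   0.12018392  0.9252389
 -1.74116995] [0.49960743 0.08923178 0.20394757] [ 0.32601049  0.08860444 -1.65278802]
```

View pics/w4.png

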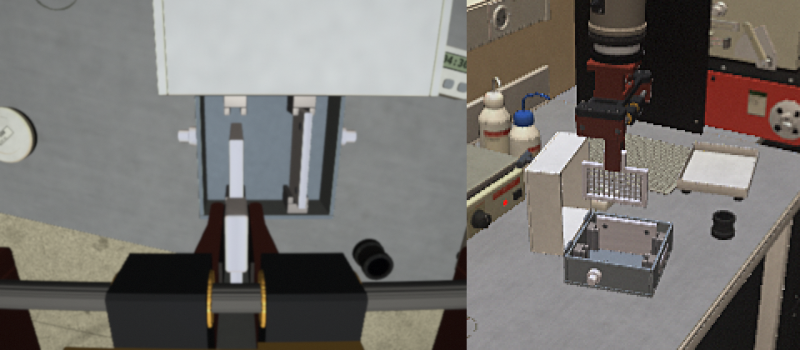

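The plate is out and upright in the jaws, the blank is still in its slot and the cover is still open. Carrying it to the tray while turning about +89°.

```bash
python3 -m inch '[{"travel":[-2,-15,0],"dr":[0,0,0],"gripper":0.95},{"travel":[-4,-40,0],"dr":[0,0,0],"gripper":0.95},{"travel":[-8,-75,0],"dr":[0,0,0.03],"gripper":0.95},{"travel":[-9,-110,0],"dr":[0,0,0.12],"gripper":0.95},{"travel":[-9,-145,0],"dr":[0,0,0.24],"gripper":0.95},{"travel":[-9,-180,0],"dr":[0,0,0.36],"gripper":0.95},{"travel":[-9,-215,0],"dr":[0,0,0.48],"gripper":0.95},{"travel":[-9,-250,0],"dr":[0,0,0.6],"gripper":0.95}]' 30
python3 -m inch '[{"travel":[0,-30,0],"dr":[0,0,0.12],"gripper":0.95},{"travel":[0,-60,0],"dr":[0,0,0.24],"gripper":0.95},{"travel":[0,-90,0],"dr":[0,0,0.36],"gripper":0.95},{"travel":[0,-120,0],"dr":[0,0,0.48],"gripper":0.95},{"travel":[0,-140,0],"dr":[0,0,0.6],"gripper":0.95},{"travel":[0,-150,0],"dr":[0,0,0.72],"gripper":0.95},{"travel":[0,-150,0],"dr":[0,0,0.84],"gripper":0.95},{"travel":[0,-150,0],"dr":[0,0,0.9],"gripper":0.95}]' 30
cat > chk.py <<'E'
from h import *
s=bot.state()
a=np.radians(13.1);z=-np.array([np.cos(a),np.sin(a),0])
cur=Ro.from_quat(s['tool_rot']).as_matrix()
if cur[:,2]@z<0: z=-z
x=np.array([0,0,-1.]);T=np.c_[x,np.cross(z,x),z]
print((Ro.from_matrix(T)*Ro.from_matrix(cur).inv()).as_rotvec().round(4),((np.array([.491,-.3147,.188])-s['eef_pos'])*1000).round(1),s['opening'],s['force'],s['joint_positions'])
E
python3 chk.py
```

```text
time_s: 9.95
eef_pos: [0.4877, -0.1626, 0.1995]
tool_rot: [0.25, 0.662, -0.249, 0.661]
force: [0.8, 0.4, -1.7]
opening: 0.0116
time_s: 10.75
eef_pos: [0.4867, -0.3128, 0.1977]
tool_rot: [-0.063, 0.706, 0.065, 0.702]
force: [0.3, -0.0, -0.8]
opening: 0.0124
[-0.0015 -0.0053  0.0479] [ 4.3 -1.9 -9.7] 0.012375549757226366 [ 0.2660051  -0.03123273 -0.80948088] [ 0.79317219  0.39569089 -0.42048323  1.80450601  0.19035377  0.98670433
  0.47589983]
```

```bash
python3 -m inch '[{"travel":[4.3,-2,-5],"dr":[-0.001,-0.005,0.048],"gripper":0.95},{"travel":[4.3,-2,-9.5],"dr":[-0.001,-0.005,0.048],"gripper":0.95},{"travel":[4.3,-2,-9.5],"dr":[-0.001,-0.005,0.048],"gripper":0.95},{"travel":[4.3,-2,-9.5],"dr":[-0.001,-0.005,0.048],"gripper":0.95}]' 30
python3 chk.py
python3 - <<'E'
from h import *
import pickle
d=cap('scene');t=cap('top');w=cap('wrist');pickle.dump((d,t,w),open('c5.pkl','wb'))
a=cv2.resize(d['color'][80:300,200:440],(436,400),interpolation=2);b=cv2.resize(t['color'][150:262,225:425],(364,204),interpolation=2)
w2=cv2.resize(w['color'],(364,273))[:196]
cv2.imwrite('pics/e.png',np.hstack([a,np.vstack([b,w2])])[...,::-1])
R=Ro.from_euler('z',103.1,degrees=True).as_matrix()
P=[np.array([.491,-.3147,.118])+R@np.array(q)/1000 for q in((50,4,0),(-50,4,0),(50,4,60),(-50,4,60))]
print(((proj(d,P)-[200,80])*1.817).round().tolist())
E
```

```text
time_s: 11.15
eef_pos: [0.4905, -0.3144, 0.1876]
tool_rot: [-0.08, 0.703, 0.081, 0.702]
force: [0.8, 0.4, -1.1]
opening: 0.0119
[-0.0013 -0.0015  0.0006] [ 0.5 -0.3  0.4] 0.011908041974673142 [ 0.81622147  0.35290197 -1.08814909] [ 0.79624726  0.4130673  -0.42665396  1.80626532  0.20243723  0.96723745
  0.5134773 ]
[[274.0, 164.0], [284.0, 143.0], [277.0, 131.0], [286.0, 111.0]]
```

View pics/e.png

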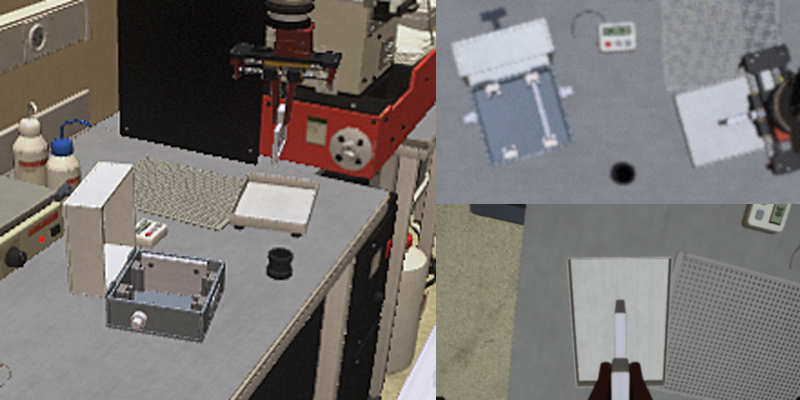

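Final view: the plate hangs upright over the tray with its near lower corner at about (275,162), where I predicted (274,164). The wrist view shows it centred and parallel to the long sides. The cover is fully back, the blank is in its slot, and the loupe and timer are in place. Handing in.

```bash
python3 -c "
from h import *
import pickle
c0=pickle.load(open('c0.pkl','rb'))['top']['color'].astype(int);t=pickle.load(open('c5.pkl','rb'))[1]['color'].astype(int)
for n,(x,y) in dict(loupe=(327,244),timer=(324,170),carrier=(177,233),vial=(168,174)).items(): print(n,abs(c0-t)[y-14:y+14,x-14:x+14].mean().round(1))
print(bot.finish_job())"
```

```text
loupe 4.4
timer 4.7
carrier 5.0
vial 4.4
the job is handed in; nothing more can be done
None
```

The job is done and handed in at about 11 s of the 61 s allowed. I pinched the cover's bar on its end faces and swung it back along its arc to about 1.58 rad. I then let go, and the cover stayed up.

Next I gripped the filter plate by its tab in the +y slot and drew it straight up. I carried it to the tray, turned it about 89°, and held it there.

**Last checks**
- **Position:** the tool was within 0.5 mm and 0.1° of the target over the tray middle. The fingers were 11.9 mm apart on the 12 mm tab, gripping with 30 N.
- **Plate height and angle:** the lower edge works out at about 118 mm above the table, 104 mm above the tray floor and 86 mm above its rim. This assumes the plate did not slip in the fingers. One visible lower corner matched the predicted pixel within about 2 px. In the wrist view the plate looked parallel to the tray's long sides. I did not measure its tilt separately.
- **Surroundings:** the cover was fully back and the blank plate was still in its slot. The before-and-after top pictures showed only noise-level changes at the loupe, timer, wafer carrier and vial.

No check failed. While gripping, the largest force I read was about 7 N sideways when pinching the bar.

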